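Seat and clamp a drive unit in its assembly fixture

TASK

Slide the drive unit along the fixture's guide rails until it is fully home, meeting the end stop gently. Then wind the clamp's T-handle clockwise (it takes two or three half turns) until the screw foot bears on the unit's mounting bar and the handle is nipped up snug by feel: firm enough that the unit is held, but not over-tightened. Let go, leaving the handle tight, and leave the other things on the bench where they are.

Things in the scene. Friction and masses are not known exactly. Their poses are not given: they have to be found in the camera images.
- fixture: Fixed aluminium tooling plate, 190 x 320 x 15 mm. Origin: on the bench; +y is the way the unit slides home, z up. On the plate two steel guide rails run along y, 63 mm apart, their tops 25 mm above the bench (y -50 to +85 mm); the steel end stop's face is at y = +85 mm. The clamp post stands on its +x side, top up to 112 mm above the bench.
- end_stop: Fixed dark steel block, 87 x 22 x 26 mm, at the +y end of the rails. Origin: middle of the lower edge of the face that the unit meets (the plate's surface, 15 mm above the bench). More than 80 N between unit and stop (a bump at more than about 50 mm/s, or shoving on) is ramming it.
- drive_unit: Loose, about 0.85 kg: flat aluminium bar 60 x 190 x 12 mm with, at its near end, a black gearbox (50 x 56 mm, up to z 36 mm) and an upright steel motor, 42 mm across, top at z 96 mm. Origin: under the motor's axis, on the bar's underside; the bar runs y -35 to +155 mm. Starts between the rails, 30 to 55 mm short of home; home is fixture y = -70 mm. Takes 3 to 8 N to slide.
- handle_hub (a point): Centre of the T-handle: middle of a level steel bar 12 mm thick, lying along this point's x axis, with a 16 mm ball at each end, 65 mm from the middle; hub 26 mm across, from 16 mm below to 12 mm above. 161 to 168 mm above the bench at the start, sinks 12 mm a turn. The bar swings clear above the clamp's arm and the motor.
- handle (a joint): Turn of the T-handle about its upright screw, rad; grows clockwise seen from above, lowering the foot 12 mm a turn. A stiff screw: it drags with a steady 0.25 N m (5 to 6 N at 46 mm from the axis). How far it is to the bar differs from job to job. Once the foot bears, the torque climbs by about 1 N m per rad: 0.4 to 0.55 N m (9 to 12 N at 46 mm) is snug, over 0.6 over-tight. It stays where it is left.
- clamp: Fixed hold-down clamp: steel post, grey arm (top at most 119 mm above the bench) and an upright screw with the T-handle on top and a round steel swivel foot, 26 mm across, at its lower end. Origin: under the screw's axis, 0 to 3 mm above the bench (its height is set anew for each job). At the start the foot hangs 9 to 17 mm above the unit's bar. Bearing on the bar with 50 to 200 N is right.
- screwdriver: Bystander: screwdriver, 190 mm long, lying on the robot's side of the fixture, 26 mm high. Origin: under its middle.
- small_motor: Bystander: small bare motor standing upright, 26 mm across, 54 mm high, near the fixture's -y end. Origin: under its centre.
- grease_jar: Bystander: white jar with black cap, 56 mm across, 70 mm high, beyond the fixture. Origin: under its centre.
- power_driver: Bystander: cordless driver, 200 mm long, lying to the left. Origin: under its middle.
- screw_bin: Bystander: open blue bin, 150 x 100 x 70 mm, to the left. Origin: under its centre.
- gear_wheel: Bystander: white gear wheel, 60 mm across, 20 mm high, to the right. Origin: under its centre.
- spanner: Bystander: spanner, 160 mm long, to the right. Origin: under its middle.
There are look-alikes about, which are no part of the job. Leave any green or turquoise look-alike of the drive_unit alone.

How it is judged (in metres and radians):
On the way, in this order (a step that is already met when the one before it is completed fails the run):
1. the drive unit is fully home against the end stop (within 2 mm) (y of drive_unit in the frame of fixture above -0.072 m), for 0.2 s.
2. the screw foot bears on the unit's bar with at least 50 N, the unit still home (contact force between clamp and drive_unit above 50 N and y of drive_unit in the frame of fixture above -0.072 m), for 0.2 s.
At the end, for the whole second after the job is handed in: The drive unit is home against the end stop (within 2 mm), flat on the fixture plate (within 0.03 rad) and at rest; the screw foot bears on its bar with 50 to 200 N, and the T-handle is let go and still (all of step 2 and contact force between clamp and drive_unit below 200 N and angle between drive_unit's own z axis and vertical below 0.03 rad and velocity of joint handle between -0.05 and 0.05 rad/s and linear speed of drive_unit below 0.01 m/s); the robot touches nothing.
It fails at once if the clamp is over-tightened: more than 200 N between screw foot and unit (contact force between clamp and drive_unit above 200 N).
It fails at once if the unit is rammed into the end stop: more than 80 N (contact force between end_stop and drive_unit above 80 N).
It fails at once if a bystander is moved by more than 20 mm (distance of any of screwdriver, small_motor, grease_jar, power_driver, screw_bin, gear_wheel, spanner from where it was at the start of the episode above 0.02 m).
It also fails if it takes over 72 s, if anything falls off the work surface, if the arm or the gripper's body presses on something with over 40 N, if the wrist force passes 120 N, or if a joint passes its speed limit or range.

ROBOT

A 6-joint arm with a two-finger parallel gripper is mounted at the origin on the work surface. World frame = base frame: x ahead of the robot, y to its left, z up, the work surface at z = 0. Lengths are in m, angles in degrees, forces in N, time in s.
With the tool pointing down it reaches from about 0.25 to 0.725 m from the base axis. Payload 9.7 kg.
Tool frame: the origin (TCP) lies at the very end of the fingers, on their centre line; the grasp point (between the pads) lies grasp_offset behind it (grasp_offset is the distance from the TCP to the grasp point, in m); z points along the fingers, y is the line along which they close (so a half turn about z gives the same grasp; the last joint's range is limited). The gripper opens to 85 mm and grips with 20 to 120 N. Pads are 22 mm wide; open, the fingers measure 114 mm over their backs; the gripper's body (76 mm by 85 mm) begins 54 mm behind the grasp point. The pads swing forward as they close: fully open they stand 13 mm farther back than shut.
Start: joints at [70.13, 4.979, 10.078, 95.1, 0, 90], TCP at [0.187, 0.517, 0.231] pointing down, gripper open.
Joint ranges: [-179.16, 179.16], [-48.56, 103.87], [-65.8, 70.77], [-126.05, 130.52], [-82.76, 87.17], [-180, 180]. Speed limits (degrees/s): [127.2, 127.2, 147.25, 180, 180, 180].

INTERFACE

Orientations are given as [roll, pitch, yaw] about the fixed x, y, z axes, in that order (R = Rz(yaw) Ry(pitch) Rx(roll)).
In Python, from workcell import get_obs, camera, calibration, job_done, recognise, cut_out, mark_of, grasp_offset gives the robot as it stands.
- The arm moves only by the tool servo_tool, never from a script. Its argument "moves" is a list of rows, each a list of 3 entries, a list of its own where there are three numbers: the turn, a rotation vector about the tool's x, y, z in degrees, then the shift along the tool's x, y, z in m, then the opening in per cent of the stroke, from 0 (shut) to 100 (fully open). In form: [[[ax, ay, az], [x, y, z], claw], ...]. A call has 1 to 12 rows; each row shifts and turns the commanded pose from where the row before left it, along the tool's axes as they then stand; what a row does not reach is not made up. A row lasts 1/10 s, in which the tool goes at most 50 mm and 8.59 degrees, less where a joint would pass 70% of its speed; a pose out of reach is approached as far as the arm can. A call is refused whole if a number of a shift passes 0.05 or a number of a turn 8.59, either way. A call with a gripper value outside its range is refused whole. The fingers move at their own pace and stop on an object; "force" is the grip in N (left out, the last holds). Time passes only in rows, so rows that do not move let the fingers close. It gives the time, the measured TCP pose, the force, the opening and the grip force at its end, in the units of the state.
- get_obs(): the state, without advancing time (a new reading comes with each control period).
- camera(name): name is "side" or "top"; returns (picture, depth): 420x560x3 uint8, red, green, blue; 420x560 float32, m along the optical axis (not along the pixel's ray), 0 where there is no reading.
- calibration(name): a dict with "camera_matrix" (3x3 intrinsics, pixels), "R" (3x3) and "t" (3): a world point X has camera coordinates R X + t. Camera axes: x right, y down, z forward; pixel columns grow to the right and rows downward; lengths in m; the calibration is good to about 2 mm. A picture is of the moment at which its call begins. calibration takes no time and is no camera call.
- job_done(): hands the job in; it is judged then, once.
Trained networks look in the newest picture that a camera, given by its name, has taken for a name from the list of things; names that differ only in an ending like _2 or _b are one class to them, and where a whole thing is asked for, a point or a joint stands for the part that bears it (a point fixed in the world has none). Each returns a list of dicts, best first, with "score" (0 to 1); they miss things now and then, are a little off and sometimes report something else, mostly with a low value. They report only what shows in the picture. A call takes as long as a camera call. They do not tell look-alikes from the thing itself.
- recognise(name, camera): "xyz" ([x, y, z] in m, in the coordinates of the camera as it stood for that picture, good to about 4 mm: the middle of the surface that is visible of it).
- cut_out(name, camera): "mask" (420x560 bool, what is visible of it).
- mark_of(name, camera): "xyz" ([x, y, z] in m, in the coordinates of the camera as it stood for that picture, good to about 4 mm: a listed point, or the origin of a listed thing).
The state is a dict: "time": time; "q": joint angles; "qd": joint speeds; "joint_efforts": joint torques, N m; "ee_pos": TCP position; "tcp_rot": TCP orientation; "wrist_force": force on the tool from outside, world axes, zero at the start; "torque": the same for the moment, N m; "opening": finger opening in m; "grasp_force": force on a finger pad.
Only numpy, scipy, OpenCV 4.12 (cv2) and the standard library are available. Lean on these libraries where they do the work, as an engineer would, in place of code of your own. Each camera call takes 0.05 s, during which the arm holds its last target. There are 200 camera calls.

## Working session

There is one attempt and no reset: what is moved stays moved. The work goes in short steps, Python scripts to look and compute and a tool call to move; the robot and the scene stay as the last step left them, time stands still between calls to the robot, and variables do not carry over. Pictures are saved under pics/ and viewed, at most 10 in all, crops included, and the job is handed in when it is done.

Besides the shell and the picture viewer there is one more tool, called as name(argument=value, ...) on one line, values as JSON. servo_tool: Moves the arm, as the interface text tells. Its arguments: {"type":"object","properties":{"moves":{"type":"array"},"force":{"type":"number"}},"required":["moves"]}

```bash
mkdir -p pics; cat > h.py <<'E'
import numpy as np, cv2
from workcell import *
def toW(p,c):
    k=calibration(c); return np.array(k["R"]).T@(np.array(p)-np.array(k["t"]))
def pix(Xw,c):
    k=calibration(c); p=np.array(k["R"])@np.array(Xw)+np.array(k["t"]); p=np.array(k["camera_matrix"])@p; return p[:2]/p[2]
def cloud(c,d):
    k=calibration(c);K=np.array(k["camera_matrix"]);v,u=np.mgrid[:420,:560]
    P=np.stack([(u-K[0,2])/K[0,0]*d,(v-K[1,2])/K[1,1]*d,d],-1)
    return (P-np.array(k["t"]))@np.array(k["R"])
E
python3 - <<'E'
from h import *
for c in("top","side"):
    im,d=camera(c); cv2.imwrite(f"pics/{c}0.png",im[:,:,::-1]); np.savez(f"/tmp/{c}0.npz",im=im,d=d)
    for n in("fixture","end_stop","drive_unit","handle_hub","clamp"):
        for r in mark_of(n,c)[:3]: w=toW(r["xyz"],c); print(c,n,round(r["score"],2),w.round(3),pix(w,c).round())
print(get_obs(),grasp_offset)
E
```

```text
top fixture 0.61 [ 0.585 -0.071  0.003] [276. 198.]
top end_stop 0.76 [0.578 0.014 0.017] [249. 200.]
top drive_unit 0.75 [ 0.374  0.232 -0.003] [180. 264.]
top drive_unit 0.63 [0.682 0.266 0.004] [172. 168.]
top drive_unit 0.6 [ 0.594 -0.189  0.018] [313. 195.]
top handle_hub 0.67 [ 0.583 -0.012  0.164] [255. 192.]
top clamp 0.8 [ 0.582 -0.008  0.001] [256. 199.]
side fixture 0.82 [ 0.589 -0.076  0.001] [285. 237.]
side end_stop 0.69 [0.585 0.008 0.015] [267. 223.]
side drive_unit 0.94 [ 0.375  0.232 -0.   ] [177. 220.]
side drive_unit 0.87 [ 0.68  0.27 -0.  ] [245. 189.]
side drive_unit 0.86 [ 0.286 -0.571  0.001] [323. 394.]
side handle_hub 0.76 [ 0.584 -0.012  0.163] [270. 184.]
side clamp 0.85 [ 0.584 -0.01   0.002] [271. 228.]
{'time': 0.6, 'q': array([7.01307409e+01, 4.97782648e+00, 1.00796984e+01, 9.50981499e+01,
       9.97620592e-04, 9.00009222e+01]), 'qd': array([ 0.09105117, -0.0891632 ,  0.01992823, -0.04749069, -0.05584177,
       -0.06154054]), 'joint_efforts': array([ 1.30458899e-03, -5.19818115e+01,  4.64696324e+01,  1.04543746e-03,
       -6.30580030e-05, -2.28487266e-06]), 'ee_pos': array([0.18693148, 0.51727406, 0.23130775]), 'tcp_rot': array([ 1.79996278e+02, -9.97680495e-04,  1.60129819e+02]), 'wrist_force': array([-0.12541537, -0.21674266,  0.36046158]), 'torque': array([ 0.01150782, -0.04343353, -0.01500864]), 'grasp_force': 0.0, 'opening': 0.08539824964085982} 0.0187
```

```bash
python3 - <<'E'
from h import *
a=cv2.imread("pics/top0.png");b=cv2.imread("pics/side0.png")
A=cv2.resize(a[100:310,130:400],(800,600)[:1]+(600,),interpolation=3)
cv2.imwrite("pics/topc.png",A)
cv2.imwrite("pics/sidec.png",cv2.resize(b[120:360,150:470],(800,600),interpolation=3))
E
```

```text
(no output)
```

View pics/topc.png

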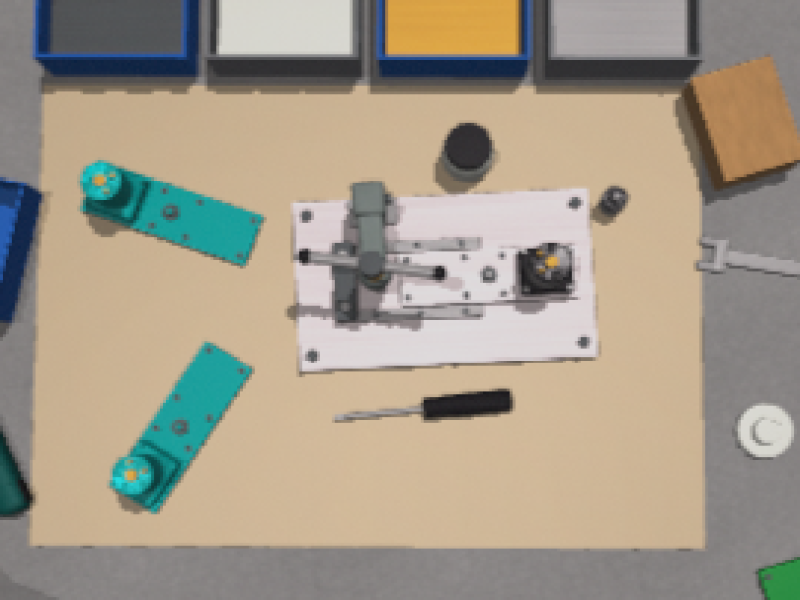

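View pics/sidec.png

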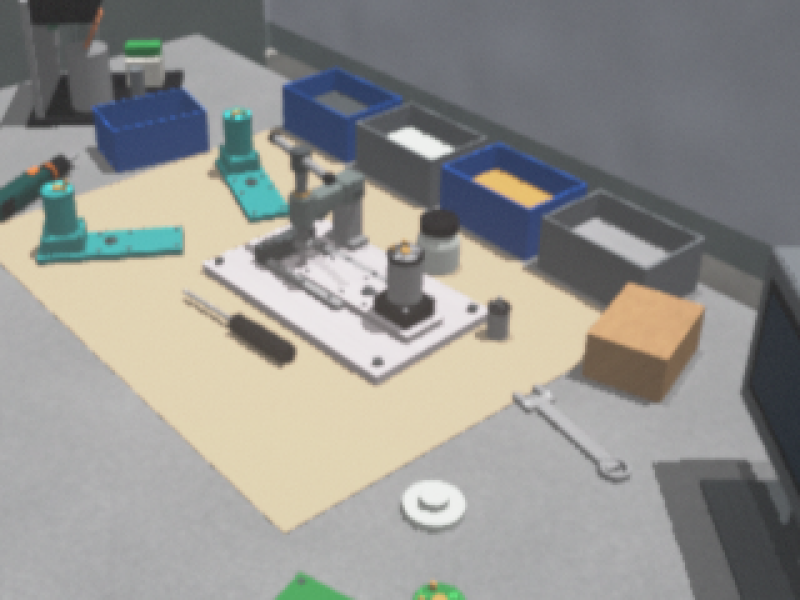

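View pics/side0.png

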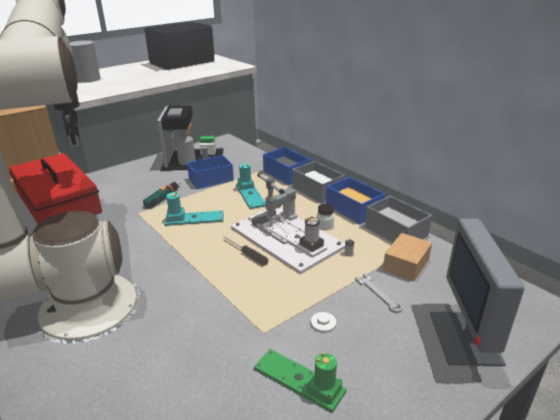

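The real unit is the black and steel one between the rails, at top px (313,195) and crop (550,265). The look-alikes are turquoise at crop (100,180) and (130,475), plus the green one at side px (323,375), so I leave those alone. Next I get the geometry from the depth data.

```bash
python3 - <<'E'
from h import *
for c in("top","side"):
    f=np.load(f"/tmp/{c}0.npz");P=cloud(c,f["d"]);R=P.reshape(-1,3)[f["d"].ravel()>0]
    near=R[(abs(R[:,0]-.58)<.1)&(R[:,1]>-.3)&(R[:,1]<.12)]
    pl=near[(near[:,2]>.008)&(near[:,2]<.020)]
    r=cv2.minAreaRect((pl[:,:2]*1000).astype(np.float32));print(c,"plate",r)
    b=near[(near[:,2]>.15)&(near[:,2]<.185)&(np.hypot(near[:,0]-.584,near[:,1]+.012)<.085)]
    v=cv2.fitLine((b[:,:2]*1000).astype(np.float32),cv2.DIST_HUBER,0,.01,.01).ravel()
    print("bar",len(b),v,np.degrees(np.arctan2(v[1],v[0])),b.min(0).round(3),b.max(0).round(3),b.mean(0).round(3))
    m=near[(near[:,2]>.09)&(near[:,2]<.12)&(near[:,1]<-.13)]
    print("motor",len(m),m.min(0).round(3),m.max(0).round(3),m.mean(0).round(3))
    g=near[(near[:,2]>.042)&(near[:,2]<.056)&(near[:,1]<-.13)]
    print("gear",len(g),g.min(0).round(3),g.max(0).round(3))
    s=near[(near[:,2]>.036)&(near[:,2]<.046)&(near[:,1]>-.05)]
    print("stop",len(s),s.min(0).round(3),s.max(0).round(3))
camera("top")
for n in("small_motor","drive_unit","screwdriver","grease_jar"):
    for r in mark_of(n,"top")[:4]: print(n,round(r["score"],2),toW(r["xyz"],"top").round(3))
E
```

```text
top plate ((579.5062255859375, -88.91902160644531), (199.16883850097656, 416.6153869628906), 0.2675110399723053)
bar 255 [ 1.2488440e-01  9.9217129e-01  5.8168433e+02 -1.3164452e+01] 82.82591 [ 0.567 -0.083  0.157] [0.597 0.057 0.184] [ 0.582 -0.013  0.173]
motor 167 [ 0.573 -0.211  0.091] [ 0.614 -0.169  0.12 ] [ 0.592 -0.19   0.112]
gear 129 [ 0.568 -0.274  0.042] [ 0.68  -0.161  0.056]
stop 142 [ 0.537 -0.049  0.036] [0.648 0.033 0.046]
side plate ((585.89208984375, -82.54998779296875), (191.37063598632812, 399.47821044921875), 2.934946298599243)
bar 180 [ 1.2545139e-01  9.9209976e-01  5.7962634e+02 -1.9370144e+01] 82.793175 [ 0.568 -0.085  0.15 ] [0.596 0.056 0.178] [ 0.58  -0.02   0.167]
motor 178 [ 0.572 -0.213  0.09 ] [ 0.615 -0.171  0.119] [ 0.589 -0.196  0.106]
gear 166 [ 0.567 -0.274  0.042] [ 0.679 -0.164  0.056]
stop 134 [ 0.536 -0.025  0.036] [0.677 0.034 0.046]
small_motor 0.38 [ 0.674 -0.261  0.001]
drive_unit 0.81 [ 0.595 -0.192  0.017]
drive_unit 0.75 [0.679 0.267 0.004]
drive_unit 0.69 [ 0.377  0.232 -0.001]
drive_unit 0.66 [ 0.288 -0.573 -0.001]
screwdriver 0.59 [ 0.444 -0.057  0.003]
grease_jar 0.79 [ 0.723 -0.107  0.003]
grease_jar 0.45 [ 0.605 -0.435  0.002]
```

servo_tool(moves=[[[0, 0, 8.39], [0, 0, -0.01], 0], [[0, 0, 8.39], [0, 0, -0.01], 0], [[0, 0, 8.39], [0, 0, -0.01], 0], [[0, 0, 8.39], [0, 0, 0], 0], [[0, 0, 8.39], [0, 0, 0], 0], [[0, 0, 8.39], [0, 0, 0], 0], [[0, 0, 8.39], [0, 0, 0], 0], [[0, 0, 8.39], [0, 0, 0], 0], [[0, 0, 0], [-0.03, 0.014, 0], 0], [[0, 0, 0], [-0.0446, 0.0205, 0], 0], [[0, 0, 0], [-0.0446, 0.0205, 0], 0], [[0, 0, 0], [-0.0446, 0.0205, 0], 0]], force=60)

```text
time: 2.05
ee_pos: [0.2713, 0.3561, 0.2612]
tcp_rot: [180.0, -0.0, 93.1]
wrist_force: [1.5, 0.5, 1.2]
opening: -0.0002
grasp_force: 0.0
```

servo_tool(moves=[[[0, 0, 0], [-0.0446, 0.0205, 0], 0], [[0, 0, 0], [-0.0446, 0.0205, 0], 0], [[0, 0, 0], [-0.0446, 0.0205, 0], 0], [[0, 0, 0], [-0.0446, 0.0205, 0], 0], [[0, 0, 0], [-0.0446, 0.0205, 0], 0], [[0, 0, 0], [-0.0446, 0.0205, 0], 0], [[0, 0, 0], [-0.0446, 0.0205, 0], 0], [[0, 0, 0], [-0.0446, 0.0205, 0], 0], [[0, 0, 0], [-0.0446, 0.0205, 0], 0], [[0, 0, 0], [-0.0446, 0.0205, 0], 0], [[0, 0, 0], [-0.0446, 0.0205, 0], 0], [[0, 0, 0], [-0.03, 0.014, 0], 0]])

```text
time: 3.25
ee_pos: [0.5382, -0.1526, 0.2608]
tcp_rot: [-180.0, 0.0, 92.9]
wrist_force: [0.5, 0.6, 0.6]
opening: -0.0
grasp_force: 0.0
```

servo_tool(moves=[[[0, 0, 0], [-0.0393, 0.0177, 0], 0], [[0, 0, 0], [-0.0393, 0.0177, 0], 0], [[0, 0, 0], [-0.0393, 0.0177, 0], 0], [[0, 0, 0], [0, 0, 0.04], 0], [[0, 0, 0], [0, 0, 0.04], 0], [[0, 0, 0], [0, 0, 0.04], 0], [[0, 0, 0], [0, 0, 0.04], 0], [[0, 0, 0], [0, 0, 0.02], 0], [[0, 0, 0], [0, 0, 0], 0]])

```text
time: 4.15
ee_pos: [0.5948, -0.2638, 0.0774]
tcp_rot: [-179.7, -0.2, 93.0]
wrist_force: [0.2, -0.4, 0.5]
opening: -0.0002
grasp_force: 0.0
```

```bash
python3 - <<'E'
from h import *
im,d=camera("side"); cv2.imwrite("pics/s1.png",cv2.resize(im[150:300,210:410,::-1],(800,600),interpolation=3))
o=get_obs();print(o["ee_pos"],o["wrist_force"],o["torque"],o["q"])
E
```

```text
[ 0.59590217 -0.26428193  0.08019382] [ 0.28233816 -0.71273142  0.74493663] [-0.01372492 -0.01861318  0.01274085] [-2.39172761e+01  1.87724042e+01  9.46735879e+00  8.08451163e+01
  1.02238043e-04  6.30728720e+01]
```

View pics/s1.png

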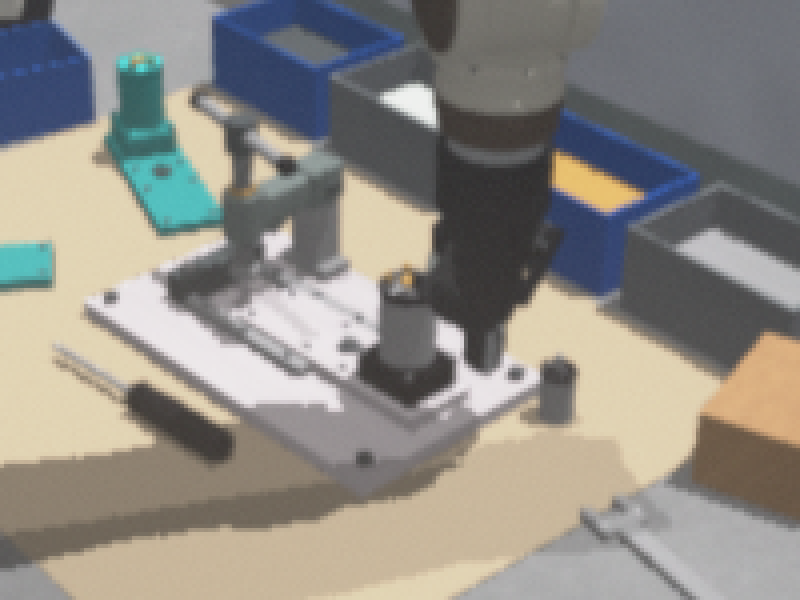

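The fingers are at crop (485,345), behind the gearbox at (410,365), and clear of the small motor at (558,390). I lower them and start pushing.

servo_tool(moves=[[[0, 0, 0], [0, 0.001, 0.02], 0], [[0, 0, 0], [0, 0, 0.017], 0], [[0, 0, 0], [0.005, 0, 0], 0], [[0, 0, 0], [0.005, 0, 0], 0], [[0, 0, 0], [0.005, 0, 0], 0], [[0, 0, 0], [0.005, 0, 0], 0], [[0, 0, 0], [0.003, 0, 0], 0], [[0, 0, 0], [0.003, 0, 0], 0], [[0, 0, 0], [0.003, 0, 0], 0], [[0, 0, 0], [0.003, 0, 0], 0], [[0, 0, 0], [0.003, 0, 0], 0]])

```text
time: 5.3
ee_pos: [0.5958, -0.2294, 0.0442]
tcp_rot: [-180.0, -0.0, 93.0]
wrist_force: [0.4, -0.3, -0.3]
opening: 0.0001
grasp_force: 0.0
```

servo_tool(moves=[[[0, 0, 0], [0.003, 0, 0], 0], [[0, 0, 0], [0.003, 0, 0], 0], [[0, 0, 0], [0.003, 0, 0], 0], [[0, 0, 0], [0.003, 0, 0], 0]])

```text
time: 5.7
ee_pos: [0.5951, -0.2177, 0.0442]
tcp_rot: [-180.0, 0.0, 93.0]
wrist_force: [1.3, -4.1, -0.9]
opening: -0.0001
grasp_force: 1.9
```

servo_tool(moves=[[[0, 0, 0], [0.003, 0, 0], 0], [[0, 0, 0], [0.003, 0, 0], 0], [[0, 0, 0], [0.003, 0, 0], 0], [[0, 0, 0], [0.003, 0, 0], 0], [[0, 0, 0], [0.003, 0, 0], 0], [[0, 0, 0], [0.003, 0, 0], 0], [[0, 0, 0], [0.003, 0, 0], 0], [[0, 0, 0], [0.003, 0, 0], 0]])

```text
time: 6.5
ee_pos: [0.5939, -0.1934, 0.0442]
tcp_rot: [-180.0, -0.0, 93.0]
wrist_force: [0.6, -3.5, -0.7]
opening: -0.0003
grasp_force: 1.8
```

```bash
python3 - <<'E'
from h import *
im,d=camera("side"); P=cloud("side",d)
m=P[(P[...,2]>.095)&(P[...,2]<.112)&(abs(P[...,0]-.59)<.03)&(P[...,1]>-.2)&(P[...,1]<-.1)&(d>0)]
print(len(m),m.min(0).round(3),m.max(0).round(3))
for n in("drive_unit","end_stop","fixture"):
  for r in mark_of(n,"side")[:4]: print(n,round(r["score"],2),toW(r["xyz"],"side").round(3))
o=get_obs();print(o["ee_pos"],o["wrist_force"])
E
```

```text
33 [ 0.562 -0.2    0.095] [ 0.597 -0.136  0.112]
drive_unit 0.94 [ 0.376  0.231 -0.001]
drive_unit 0.92 [ 0.287 -0.57  -0.002]
drive_unit 0.69 [0.682 0.27  0.002]
drive_unit 0.66 [ 0.595 -0.155  0.018]
end_stop 0.63 [ 0.732 -0.104 -0.002]
end_stop 0.47 [0.583 0.009 0.015]
end_stop 0.41 [ 0.588 -0.072 -0.002]
fixture 0.89 [ 0.59  -0.075 -0.001]
fixture 0.36 [0.586 0.009 0.015]
fixture 0.19 [ 0.584 -0.01   0.004]
[ 0.59396621 -0.19309632  0.04438762] [0.30998484 0.25758564 0.29069126]
```

servo_tool(moves=[[[0, 0, 0], [0.002, 0, 0], 0], [[0, 0, 0], [0.002, 0, 0], 0], [[0, 0, 0], [0.002, 0, 0], 0], [[0, 0, 0], [0.002, 0, 0], 0], [[0, 0, 0], [0.002, 0, 0], 0]])

```text
time: 7.2
ee_pos: [0.5934, -0.1836, 0.0444]
tcp_rot: [180.0, 0.0, 93.0]
wrist_force: [-0.0, -5.4, 0.1]
opening: -0.0001
grasp_force: 2.2
```

servo_tool(moves=[[[0, 0, 0], [0.001, 0, 0], 0], [[0, 0, 0], [0.001, 0, 0], 0], [[0, 0, 0], [0.001, 0, 0], 0]])

```text
time: 7.5
ee_pos: [0.5933, -0.1807, 0.0444]
tcp_rot: [180.0, 0.0, 93.0]
wrist_force: [-0.6, -3.7, -0.3]
opening: -0.0002
grasp_force: 2.3
```

servo_tool(moves=[[[0, 0, 0], [0.001, 0, 0], 0], [[0, 0, 0], [0.001, 0, 0], 0]])

```text
time: 7.7
ee_pos: [0.5933, -0.18, 0.0444]
tcp_rot: [180.0, 0.2, 93.0]
wrist_force: [1.6, -14.4, -0.8]
opening: 0.0
grasp_force: 7.3
```

servo_tool(moves=[[[0, 0, 0], [0.0005, 0, 0], 0], [[0, 0, 0], [0, 0, 0], 0]])

```text
time: 7.9
ee_pos: [0.5933, -0.18, 0.0445]
tcp_rot: [180.0, 0.2, 92.9]
wrist_force: [1.4, -13.7, -0.6]
opening: 0.0001
grasp_force: 6.8
```

servo_tool(moves=[[[0, 0, 0], [0.0005, 0, 0], 0], [[0, 0, 0], [0, 0, 0], 0], [[0, 0, 0], [0, 0, 0], 0]])

```text
time: 8.2
ee_pos: [0.5934, -0.18, 0.0445]
tcp_rot: [180.0, 0.2, 92.9]
wrist_force: [1.8, -15.6, -1.7]
opening: 0.0
grasp_force: 7.8
```

```bash
python3 - <<'E'
from h import *
im,d=camera("side"); cv2.imwrite("pics/s2.png",cv2.resize(im[180:270,230:350,::-1],(800,600),interpolation=3)); P=cloud("side",d)
m=P[(P[...,2]>.085)&(P[...,2]<.112)&(abs(P[...,0]-.58)<.03)&(P[...,1]>-.19)&(P[...,1]<-.1)&(d>0)]
print(len(m),np.percentile(m,[2,98],axis=0).round(3))
for n in("drive_unit",):
  for r in mark_of(n,"side")[:4]: print(n,round(r["score"],2),toW(r["xyz"],"side").round(3))
o=get_obs();print(o["ee_pos"],o["wrist_force"])
E
```

```text
57 [[ 0.559 -0.19   0.086]
 [ 0.608 -0.128  0.111]]
drive_unit 0.8 [ 0.374  0.232 -0.002]
drive_unit 0.75 [ 0.589 -0.138  0.017]
drive_unit 0.57 [ 0.686  0.27  -0.002]
drive_unit 0.55 [ 0.287 -0.574 -0.002]
[ 0.59340749 -0.17994278  0.04447623] [  2.17554086 -15.17955741  -1.42093869]
```

View pics/s2.png

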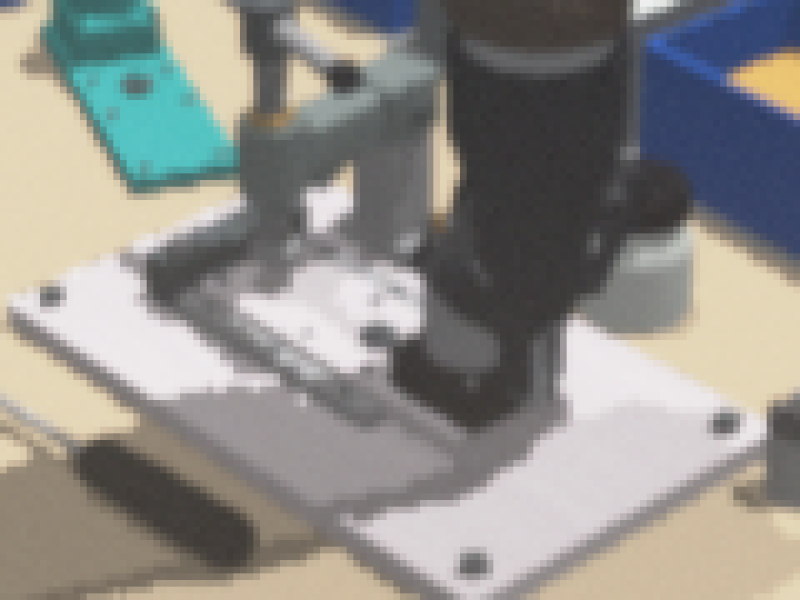

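The picture shows the finger against the gearbox back at (545,370) and the bar's far end under the clamp near the dark stop at (165,280). Now I back off and verify it's home.

servo_tool(moves=[[[0, 0, 0], [-0.01, 0, 0], 0], [[0, 0, 0], [-0.03, 0, 0], 0], [[0, 0, 0], [-0.03, 0, 0], 0], [[0, 0, 0], [0, 0, -0.045], 0], [[0, 0, 0], [0, 0, -0.045], 0], [[0, 0, 0], [0, 0, -0.045], 30], [[0, 0, 0], [0, 0, -0.045], 60], [[0, 0, 0], [0, 0, -0.03], 60], [[0, 0, 0], [0, 0, 0], 60]])

```text
time: 9.2
ee_pos: [0.5978, -0.2474, 0.2595]
tcp_rot: [179.6, 0.1, 93.0]
wrist_force: [-0.3, -0.4, -0.5]
opening: 0.0511
grasp_force: 0.0
```

```bash
python3 - <<'E'
from h import *
for c in("side","top"):
  im,d=camera(c); cv2.imwrite(f"pics/{c}3.png",cv2.resize(im[150:245,230:370,::-1],(800,600),interpolation=3) if c=="top" else im[:,:,::-1]); P=cloud(c,d)
  m=P[(P[...,2]>.095)&(P[...,2]<.118)&(abs(P[...,0]-.59)<.04)&(P[...,1]>-.2)&(P[...,1]<-.1)&(d>0)]
  print(c,len(m),np.percentile(m,[0,50,100],axis=0).round(3))
  for n in("drive_unit","fixture","end_stop","handle_hub","clamp"):
    for r in mark_of(n,c)[:4]:
      w=toW(r["xyz"],c)
      if abs(w[0]-.59)<.05 and w[1]<.1:print(n,round(r["score"],2),w.round(3))
o=get_obs();print(o["ee_pos"],o["wrist_force"],o["time"])
E
```

```text
side 148 [[ 0.57  -0.166  0.095]
 [ 0.586 -0.149  0.109]
 [ 0.614 -0.121  0.118]]
drive_unit 0.84 [ 0.591 -0.144  0.014]
fixture 0.77 [ 0.587 -0.076  0.   ]
end_stop 0.16 [ 0.588 -0.076  0.   ]
handle_hub 0.47 [ 0.585 -0.011  0.162]
clamp 0.86 [ 0.582 -0.01   0.001]
top 153 [[ 0.57  -0.163  0.096]
 [ 0.589 -0.142  0.112]
 [ 0.61  -0.124  0.117]]
drive_unit 0.59 [ 0.594 -0.143  0.017]
fixture 0.83 [ 0.586 -0.074  0.003]
end_stop 0.52 [0.578 0.014 0.018]
handle_hub 0.7 [ 0.583 -0.013  0.162]
clamp 0.63 [ 0.583 -0.007  0.007]
[ 0.5966884  -0.24752003  0.25400542] [ 0.08761911  1.05314608 -0.28249616] 9.8
```

View pics/top3.png

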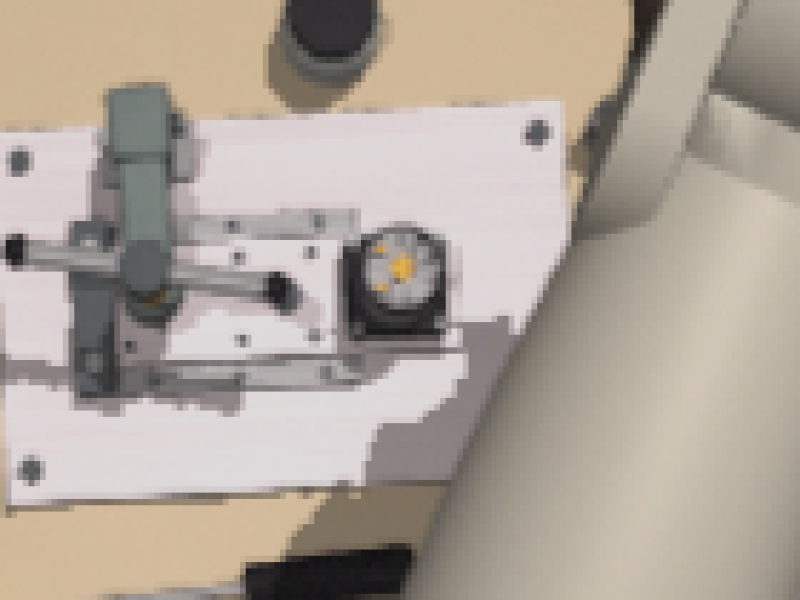

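Unit is at fixture y ≈ -70 mm, with the motor at (400,265) in the crop, so it's home. Next I go over the hub and turn the wrist to its far end.

servo_tool(moves=[[[0, 0, 0], [0.0392, 0, 0], 70], [[0, 0, 0], [0.0392, 0, 0], 70], [[0, 0, 0], [0.0392, 0, 0], 70], [[0, 0, 0], [0.0392, 0, 0], 70], [[0, 0, 0], [0.0392, 0, 0], 70], [[0, 0, 0], [0.0394, -0.0014, 0], 70], [[0, 0, -8.5], [0, 0, 0], 70], [[0, 0, -8.5], [0, 0, 0], 70], [[0, 0, -8.5], [0, 0, 0], 70], [[0, 0, -8.5], [0, 0, 0], 70], [[0, 0, -8.5], [0, 0, 0], 70], [[0, 0, -8.5], [0, 0, 0], 70]])

```text
time: 11.0
ee_pos: [0.583, -0.0126, 0.2543]
tcp_rot: [180.0, 0.0, 144.4]
wrist_force: [-0.4, -0.1, 0.3]
opening: 0.0597
grasp_force: 0.0
```

servo_tool(moves=[[[0, 0, -8.5], [0, 0, 0], 70], [[0, 0, -8.5], [0, 0, 0], 70], [[0, 0, -8.5], [0, 0, 0], 70], [[0, 0, -8.5], [0, 0, 0], 70], [[0, 0, -8.5], [0, 0, 0], 70], [[0, 0, -8.5], [0, 0, 0], 70], [[0, 0, -8.5], [0, 0, 0], 70], [[0, 0, -8.5], [0, 0, 0], 70], [[0, 0, -8.5], [0, 0, 0], 70], [[0, 0, -8.5], [0, 0, 0], 70], [[0, 0, -8.5], [0, 0, 0], 70], [[0, 0, -8.5], [0, 0, 0], 70]])

```text
time: 12.2
ee_pos: [0.5829, -0.0126, 0.2543]
tcp_rot: [180.0, 0.0, -113.6]
wrist_force: [0.5, -0.4, -0.1]
opening: 0.0599
grasp_force: 0.0
```

servo_tool(moves=[[[0, 0, -8.5], [0, 0, 0], 70], [[0, 0, -8.5], [0, 0, 0], 70], [[0, 0, 0], [0, 0, 0], 70]])

```text
time: 12.5
ee_pos: [0.583, -0.0126, 0.2543]
tcp_rot: [-180.0, 0.0, -96.9]
wrist_force: [-0.0, -0.2, -0.2]
opening: 0.0597
grasp_force: 0.0
```

```bash
python3 - <<'E'
from h import *
o=get_obs();print(o)
E
```

```text
{'time': 12.5, 'q': array([-1.23667214e+00,  1.02598961e+01,  1.85194529e+01,  9.82545365e+01,
        3.55428546e-03, -8.43753749e+01]), 'qd': array([-4.07329386e-02,  5.03127882e-02, -4.05594291e-03, -1.00340621e-01,
       -1.54152151e-02,  1.02531664e+01]), 'joint_efforts': array([ 6.84984931e-03, -5.73224223e+01,  4.60070300e+01, -9.25420391e-04,
        2.41564376e-04, -2.23530941e+00]), 'ee_pos': array([ 0.58296034, -0.01256689,  0.25433774]), 'tcp_rot': array([-1.79995352e+02,  4.02922291e-03, -9.68612969e+01]), 'wrist_force': array([-0.04164387, -0.24316829, -0.18103118]), 'torque': array([-0.00170899,  0.0400216 , -0.01353396]), 'grasp_force': 0.0, 'opening': 0.05968006231793484}
```

servo_tool(moves=[[[0, 0, 0], [0, 0, 0.04], 70], [[0, 0, 0], [0, 0, 0.04], 70], [[0, 0, 0], [0, 0, 0.02], 70], [[0, 0, 0], [0, 0, 0.008], 70], [[0, 0, 0], [0, 0, 0], 70]])

```text
time: 13.0
ee_pos: [0.5826, -0.0126, 0.1457]
tcp_rot: [179.9, -0.0, -97.1]
wrist_force: [0.4, 0.0, -0.3]
opening: 0.0596
grasp_force: 0.0
```

servo_tool(moves=[[[0, 0, 0], [0, 0, 0], 10], [[0, 0, 0], [0, 0, 0], 10], [[0, 0, 0], [0, 0, 0], 10], [[0, 0, 0], [0, 0, 0], 0], [[0, 0, 0], [0, 0, 0], 0], [[0, 0, 0], [0, 0, 0], 0]], force=30)

```text
time: 13.6
ee_pos: [0.5829, -0.0125, 0.1481]
tcp_rot: [-179.9, 0.0, -97.0]
wrist_force: [-4.4, 0.2, 6.1]
opening: 0.0252
grasp_force: 29.7
```

servo_tool(moves=[[[0, 0, 0], [0, 0, 0], 0], [[0, 0, 4], [0, 0, 0], 0], [[0, 0, 4], [0, 0, 0.0001], 0], [[0, 0, 4], [0, 0, 0.0001], 0], [[0, 0, 4], [0, 0, 0.0002], 0], [[0, 0, 4], [0, 0, 0.0002], 0]], force=90)

```text
time: 14.2
ee_pos: [0.5823, -0.0123, 0.1476]
tcp_rot: [180.0, 0.0, -117.2]
wrist_force: [-9.7, 2.2, 8.8]
opening: 0.0235
grasp_force: 88.2
```

```bash
cat > o.py <<'E'
from h import *
o=get_obs();print(o["time"],o["q"][5],o["tcp_rot"][2],o["ee_pos"],"F",o["wrist_force"].round(2),"T",o["torque"].round(3),"je6",o["joint_efforts"][5])
E
python3 o.py
```

```text
14.2 -64.07299294708453 -117.15094895880696 [ 0.58228327 -0.01230715  0.14760557] F [-9.72  2.24  8.83] T [0.37  1.914 0.212] je6 -0.8959377743303776
```

servo_tool(moves=[[[0, 0, 8], [0.0005, 0.0009, 0], 0], [[0, 0, 8], [0, 0, 0], 0], [[0, 0, 8], [0, 0, 0], 0], [[0, 0, 8], [0, 0, 0], 0], [[0, 0, 8], [0, 0, 0.0002], 0], [[0, 0, 8], [0, 0, 0.0002], 0], [[0, 0, 8], [0, 0, 0.0003], 0], [[0, 0, 8], [0, 0, 0.0003], 0], [[0, 0, 2], [0, 0, 0], 0]])

```text
time: 15.1
ee_pos: [0.5811, -0.0104, 0.1455]
tcp_rot: [179.8, -0.1, 176.8]
wrist_force: [-6.9, 13.0, 0.8]
opening: 0.0233
grasp_force: 88.3
```

```bash
python3 o.py; python3 - <<'E'
from h import *
for c in("side","top"):
  im,d=camera(c)
  if c=="side": cv2.imwrite("pics/s4.png",cv2.resize(im[140:260,200:360,::-1],(800,600),interpolation=3))
  P=cloud(c,d)
  b=P[(P[...,2]>.148)&(P[...,2]<.172)&(np.hypot(P[...,0]-.583,P[...,1]+.0125)<.08)&(np.hypot(P[...,0]-.583,P[...,1]+.0125)>.045)&(d>0)]
  print(c,len(b),b.mean(0),np.degrees(np.arctan2(b[:,1]+.0125,b[:,0]-.583)).round()[::5])
E
```

```text
15.1 2.045753372840592 176.81983276389244 [ 0.58107897 -0.01037364  0.1454774 ] F [-6.9  13.05  0.84] T [2.173 1.334 0.31 ] je6 1.0274717956781387
side 69 [ 0.57944878 -0.01550705  0.16368259] [  -4.   -5.   -7.   -8.   -7.   -9.   -9. -178.  179.  177. -178. -179.
  178.  174.]
top 0 [nan nan nan] []<stdin>:7: RuntimeWarning: Mean of empty slice.
  ret = um.true_divide(
```

View pics/s4.png

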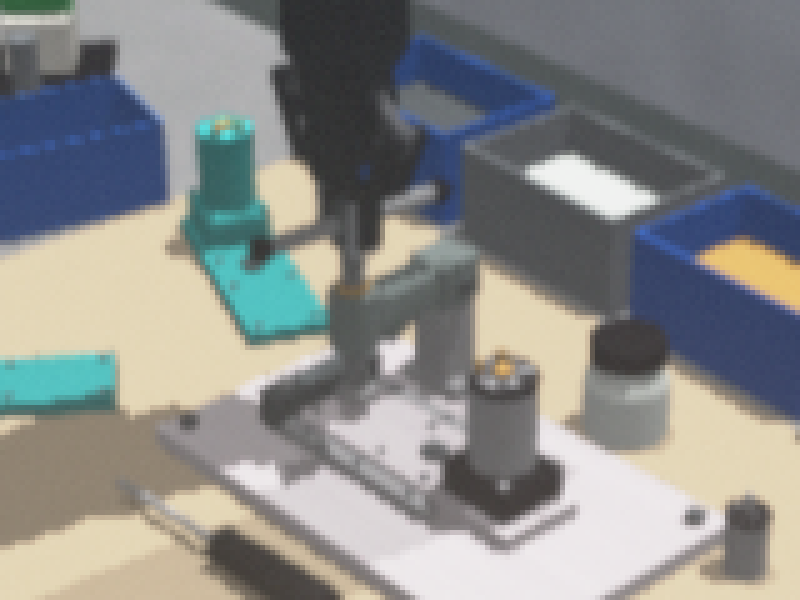

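The bar ball ends at (260,250) and (440,190) show the handle turned with the tool. The grip is about 2 mm off-centre, so I re-grip centred.

servo_tool(moves=[[[0, 0, 0], [0, 0, 0], 50], [[0, 0, 0], [0, 0, 0], 50], [[0, 0, 0], [0, 0, 0], 50], [[0, 0, 0], [0, 0, 0], 50]])

```text
time: 15.6
ee_pos: [0.5822, -0.0128, 0.145]
tcp_rot: [-180.0, 0.0, 177.0]
wrist_force: [0.7, 0.1, 0.1]
opening: 0.043
grasp_force: 0.0
```

```bash
python3 o.py
```

```text
15.6 1.7537979977093558 176.98724866693018 [ 0.58221275 -0.01284522  0.14502291] F [0.68 0.14 0.11] T [ 0.005 -0.014  0.057] je6 0.0025785766047192737
```

servo_tool(moves=[[[0, 0, 0], [0, 0.0023, 0], 50], [[0, 0, 0], [0, 0, -0.025], 60], [[0, 0, 0], [0, 0, -0.025], 60], [[0, 0, -8], [0, 0, 0], 60], [[0, 0, -8], [0, 0, 0], 60], [[0, 0, -8], [0, 0, 0], 60], [[0, 0, -8], [0, 0, 0], 60], [[0, 0, -8], [0, 0, 0], 60], [[0, 0, -8], [0, 0, 0], 60], [[0, 0, -8], [0, 0, 0], 60], [[0, 0, -8], [0, 0, 0], 60], [[0, 0, -8], [0, 0, 0], 60]])

```text
time: 16.8
ee_pos: [0.5821, -0.0103, 0.1947]
tcp_rot: [-180.0, -0.0, -110.7]
wrist_force: [0.2, 0.3, -0.1]
opening: 0.0514
grasp_force: 0.0
```

servo_tool(moves=[[[0, 0, -8], [0, 0, 0], 60], [[0, 0, -8], [0, 0, 0], 60], [[0, 0, -8], [0, 0, 0], 60], [[0, 0, -8], [0, 0, 0], 60], [[0, 0, -8], [0, 0, 0], 60], [[0, 0, -8], [0, 0, 0], 60], [[0, 0, -8], [0, 0, 0], 60], [[0, 0, -8], [0, 0, 0], 60], [[0, 0, -8], [0, 0, 0], 60], [[0, 0, -8], [0, 0, 0], 60], [[0, 0, -8], [0, 0, 0], 60], [[0, 0, -8], [0, 0, 0], 60]])

```text
time: 18.0
ee_pos: [0.5821, -0.0103, 0.1947]
tcp_rot: [180.0, -0.0, -14.7]
wrist_force: [0.3, 0.0, 0.1]
opening: 0.051
grasp_force: 0.0
```

servo_tool(moves=[[[0, 0, -8], [0, 0, 0], 60], [[0, 0, 0], [0, 0, 0], 60], [[0, 0, 0], [0, 0, 0.025], 60], [[0, 0, 0], [0, 0, 0.025], 60], [[0, 0, 0], [0, 0, 0], 60]])

```text
time: 18.5
ee_pos: [0.5805, -0.0103, 0.1414]
tcp_rot: [180.0, 0.3, -7.2]
wrist_force: [-0.3, 0.0, 0.5]
opening: 0.0515
grasp_force: 0.0
```

```bash
python3 o.py
```

```text
18.5 -173.79992730447077 -7.215874721932878 [ 0.58054371 -0.01029603  0.1413743 ] F [-0.28  0.01  0.46] T [-0.014 -0.01   0.024] je6 0.005691750120604411
```

Now grip (yaw -7°) and check the centring.

servo_tool(moves=[[[0, 0, 0], [0, 0, 0], 0], [[0, 0, 0], [0, 0, 0], 0], [[0, 0, 0], [0, 0, 0], 0], [[0, 0, 0], [0, 0, 0], 0], [[0, 0, 0], [0, 0, 0], 0], [[0, 0, 0], [0, 0, 0], 0]], force=80)

```text
time: 19.1
ee_pos: [0.5826, -0.0103, 0.1465]
tcp_rot: [-180.0, -0.1, -7.0]
wrist_force: [-1.3, 0.5, 7.0]
opening: 0.0234
grasp_force: 78.6
```

```bash
python3 o.py
```

```text
19.1 -173.99008693659204 -7.026944863772367 [ 0.58261901 -0.01033471  0.14647779] F [-1.26  0.46  6.99] T [-0.043  0.45  -0.085] je6 -0.0966741400770843
```

servo_tool(moves=[[[0, 0, 8], [0, 0, 0.0002], 0], [[0, 0, 8], [0, 0, 0.0003], 0], [[0, 0, 8], [0, 0, 0.0002], 0], [[0, 0, 8], [0, 0, 0.0003], 0], [[0, 0, 8], [0, 0, 0.0003], 0], [[0, 0, 8], [0, 0, 0.0003], 0], [[0, 0, 8], [0, 0, 0.0003], 0], [[0, 0, 8], [0, 0, 0.0002], 0], [[0, 0, 8], [0, 0, 0.0003], 0], [[0, 0, 8], [0, 0, 0.0003], 0]])

```text
time: 20.1
ee_pos: [0.5831, -0.0099, 0.1438]
tcp_rot: [-179.8, 0.0, -87.3]
wrist_force: [0.9, 2.0, 5.6]
opening: 0.0233
grasp_force: 78.6
```

```bash
python3 o.py
```

```text
20.1 -93.68978522505707 -87.30191192330717 [ 0.58314175 -0.00987511  0.14381859] F [0.94 1.97 5.59] T [ 0.391 -0.04   0.253] je6 -2.047751024365425
```

servo_tool(moves=[[[0, 0, 8], [0, 0, 0.0003], 0], [[0, 0, 8], [0, 0, 0.0003], 0], [[0, 0, 8], [0, 0, 0.0002], 0], [[0, 0, 8], [0, 0, 0.0003], 0], [[0, 0, 8], [0, 0, 0.0003], 0], [[0, 0, 8], [0, 0, 0.0003], 0], [[0, 0, 8], [0, 0, 0.0003], 0], [[0, 0, 8], [0, 0, 0.0002], 0], [[0, 0, 8], [0, 0, 0.0003], 0], [[0, 0, 8], [0, 0, 0.0003], 0]])

```text
time: 21.1
ee_pos: [0.5837, -0.0103, 0.1412]
tcp_rot: [-179.9, 0.3, -167.3]
wrist_force: [3.7, 0.2, 5.1]
opening: 0.0237
grasp_force: 78.5
```

```bash
python3 o.py
```

```text
21.1 -13.687828354404013 -167.3188440317967 [ 0.58371991 -0.01026388  0.14115527] F [3.71 0.2  5.1 ] T [-0.121 -0.613  0.252] je6 -2.047386020421982
```

servo_tool(moves=[[[0, 0, 4], [0, 0, 0.0001], 0], [[0, 0, 4], [0, 0, 0.0002], 0], [[0, 0, 4], [0, 0, 0.0001], 0], [[0, 0, 0], [0, 0, 0], 0]])

```text
time: 21.5
ee_pos: [0.5837, -0.0104, 0.1407]
tcp_rot: [-180.0, 0.3, -179.1]
wrist_force: [3.8, -0.9, 4.8]
opening: 0.024
grasp_force: 78.6
```

```bash
python3 o.py
```

```text
21.5 -1.894115705777727 -179.1226222167578 [ 0.58371341 -0.0103906   0.14073683] F [ 3.77 -0.86  4.84] T [-0.089 -0.681 -0.128] je6 0.8121932856738567
```

servo_tool(moves=[[[0, 0, 4], [0, 0, 0.0001], 0], [[0, 0, 4], [0, 0, 0.0002], 0], [[0, 0, 4], [0, 0, 0.0001], 0]])

```text
time: 21.8
ee_pos: [0.5837, -0.0105, 0.1404]
tcp_rot: [180.0, 0.3, 168.9]
wrist_force: [4.3, -0.7, 5.6]
opening: 0.0241
grasp_force: 78.6
```

```bash
python3 o.py
```

```text
21.8 10.109979818625577 168.87005012047322 [ 0.58370713 -0.01051236  0.140361  ] F [ 4.3  -0.73  5.59] T [-0.314 -0.714  0.255] je6 -0.9124870598316193
```

Torque is still 0.25 N m, so it's only drag. I continue in 12° steps.

servo_tool(moves=[[[0, 0, 4], [0, 0, 0.0001], 0], [[0, 0, 4], [0, 0, 0.0002], 0], [[0, 0, 4], [0, 0, 0.0001], 0]])

```text
time: 22.1
ee_pos: [0.5837, -0.0106, 0.1399]
tcp_rot: [179.9, 0.3, 156.9]
wrist_force: [4.8, -2.7, 5.8]
opening: 0.0241
grasp_force: 78.6
```

```bash
python3 o.py
```

```text
22.1 22.11093537232431 156.86433654639507 [ 0.58366677 -0.01062931  0.13994162] F [ 4.84 -2.71  5.84] T [-0.519 -0.621  0.184] je6 -0.9085185639560223
```

servo_tool(moves=[[[0, 0, 4], [0, 0, 0.0001], 0], [[0, 0, 4], [0, 0, 0.0002], 0], [[0, 0, 4], [0, 0, 0.0001], 0]])

```text
time: 22.4
ee_pos: [0.5836, -0.0107, 0.1395]
tcp_rot: [179.9, 0.2, 144.9]
wrist_force: [3.6, -2.0, 5.7]
opening: 0.0239
grasp_force: 78.6
```

```bash
python3 o.py
```

```text
22.4 34.108734997171716 144.86227712884434 [ 0.58359581 -0.01072288  0.1395064 ] F [ 3.58 -2.02  5.68] T [-0.548 -0.506  0.245] je6 -0.9092103503644466
```

servo_tool(moves=[[[0, 0, 4], [0, 0, 0.0001], 0], [[0, 0, 4], [0, 0, 0.0002], 0], [[0, 0, 4], [0, 0, 0.0001], 0]])

```text
time: 22.7
ee_pos: [0.5835, -0.0108, 0.1391]
tcp_rot: [179.9, 0.2, 132.9]
wrist_force: [2.9, -2.5, 6.4]
opening: 0.0238
grasp_force: 78.6
```

```bash
python3 o.py
```

```text
22.7 46.10913832381527 132.85593171775267 [ 0.58354508 -0.01082597  0.13914017] F [ 2.89 -2.53  6.42] T [-0.6   -0.394  0.237] je6 -0.9091315604746342
```

servo_tool(moves=[[[0, 0, 4], [0, 0, 0.0001], 0], [[0, 0, 4], [0, 0, 0.0002], 0], [[0, 0, 4], [0, 0, 0.0001], 0]])

```text
time: 23.0
ee_pos: [0.5834, -0.0109, 0.1388]
tcp_rot: [179.8, 0.2, 120.9]
wrist_force: [3.3, -3.2, 7.0]
opening: 0.0242
grasp_force: 78.7
```

```bash
python3 o.py
```

```text
23.0 58.10953107818279 120.8503599171971 [ 0.58344412 -0.01090761  0.13877124] F [ 3.29 -3.19  6.96] T [-0.677 -0.305  0.269] je6 -0.91051971539855
```

servo_tool(moves=[[[0, 0, 4], [0, 0, 0.0001], 0], [[0, 0, 4], [0, 0, 0.0002], 0], [[0, 0, 4], [0, 0, 0.0001], 0]])

```text
time: 23.3
ee_pos: [0.5833, -0.0109, 0.1383]
tcp_rot: [179.8, 0.1, 108.8]
wrist_force: [2.7, -3.3, 6.8]
opening: 0.024
grasp_force: 78.7
```

```bash
python3 o.py
```

```text
23.3 70.11021711399415 108.84922404109854 [ 0.58331624 -0.01093955  0.13830977] F [ 2.74 -3.3   6.84] T [-0.73  -0.211  0.261] je6 -0.9112039022147655
```

servo_tool(moves=[[[0, 0, 4], [0, 0, 0.0001], 0], [[0, 0, 4], [0, 0, 0.0002], 0], [[0, 0, 4], [0, 0, 0.0001], 0]])

```text
time: 23.6
ee_pos: [0.5833, -0.011, 0.1379]
tcp_rot: [179.8, 0.1, 96.8]
wrist_force: [1.2, -3.7, 7.1]
opening: 0.0238
grasp_force: 78.7
```

```bash
python3 o.py
```

```text
23.6 82.1122057582143 96.8430419337138 [ 0.58326657 -0.01098423  0.13794432] F [ 1.2  -3.7   7.15] T [-0.702 -0.043  0.227] je6 -0.9118626639246941
```

servo_tool(moves=[[[0, 0, 4], [0, 0, 0.0001], 0], [[0, 0, 4], [0, 0, 0.0002], 0], [[0, 0, 4], [0, 0, 0.0001], 0]])

```text
time: 23.9
ee_pos: [0.5831, -0.011, 0.1375]
tcp_rot: [179.8, 0.1, 84.8]
wrist_force: [1.4, -3.3, 7.5]
opening: 0.0235
grasp_force: 78.7
```

```bash
python3 o.py
```

```text
23.9 94.1086018026806 84.84735044124479 [ 0.5831226  -0.0109696   0.13754757] F [ 1.37 -3.32  7.45] T [-0.664  0.059  0.219] je6 -0.9125843457877636
```

servo_tool(moves=[[[0, 0, 4], [0, 0, 0.0001], 0], [[0, 0, 4], [0, 0, 0.0002], 0], [[0, 0, 4], [0, 0, 0.0001], 0]])

```text
time: 24.2
ee_pos: [0.583, -0.0109, 0.1371]
tcp_rot: [179.8, 0.0, 72.8]
wrist_force: [-0.1, -3.2, 7.7]
opening: 0.0239
grasp_force: 78.7
```

```bash
python3 o.py
```

```text
24.2 106.11063029129542 72.84631666960708 [ 0.58300507 -0.01093813  0.13714612] F [-0.14 -3.18  7.67] T [-0.624  0.173  0.212] je6 -0.9131549298763275
```

servo_tool(moves=[[[0, 0, 4], [0, 0, 0.0001], 0], [[0, 0, 4], [0, 0, 0.0002], 0], [[0, 0, 4], [0, 0, 0.0001], 0]])

```text
time: 24.5
ee_pos: [0.5829, -0.0109, 0.1367]
tcp_rot: [179.8, -0.0, 60.8]
wrist_force: [-1.1, -3.3, 7.5]
opening: 0.0237
grasp_force: 78.8
```

```bash
python3 o.py
```

```text
24.5 118.10907058140397 60.84921647249595 [ 0.58289474 -0.01089495  0.13673443] F [-1.12 -3.31  7.52] T [-0.513  0.213  0.272] je6 -0.9137336164712906
```

servo_tool(moves=[[[0, 0, 4], [0, 0, 0.0001], 0], [[0, 0, 4], [0, 0, 0.0002], 0], [[0, 0, 4], [0, 0, 0.0001], 0]])

```text
time: 24.8
ee_pos: [0.5828, -0.0108, 0.1363]
tcp_rot: [179.8, -0.1, 48.9]
wrist_force: [-1.4, -2.7, 8.2]
opening: 0.0239
grasp_force: 78.8
```

```bash
python3 o.py
```

```text
24.8 130.112942022447 48.85079638533609 [ 0.58279958 -0.01079925  0.13632703] F [-1.35 -2.73  8.25] T [-0.503  0.368  0.225] je6 -0.9137308225035667
```

servo_tool(moves=[[[0, 0, 4], [0, 0, 0.0001], 0], [[0, 0, 4], [0, 0, 0.0002], 0], [[0, 0, 4], [0, 0, 0.0001], 0]])

```text
time: 25.1
ee_pos: [0.5827, -0.0107, 0.136]
tcp_rot: [179.9, -0.1, 36.9]
wrist_force: [-1.6, -2.2, 8.2]
opening: 0.0236
grasp_force: 78.9
```

```bash
python3 o.py
```

```text
25.1 142.10630701386424 36.858759889998346 [ 0.5827081  -0.01073461  0.13597907] F [-1.64 -2.24  8.19] T [-0.393  0.428  0.294] je6 -0.8490636013448238
```

servo_tool(moves=[[[0, 0, 4], [0, 0, 0.0001], 0], [[0, 0, 2], [0, 0, 0.0001], 0]])

```text
time: 25.3
ee_pos: [0.5827, -0.0107, 0.1359]
tcp_rot: [179.9, -0.1, 30.9]
wrist_force: [-1.8, -1.6, 9.4]
opening: 0.0237
grasp_force: 79.0
```

```bash
python3 o.py
```

```text
25.3 148.09170997343864 30.877334648083988 [ 0.58268954 -0.01069866  0.13586032] F [-1.75 -1.58  9.42] T [-0.319  0.521  0.331] je6 0.20377425011247396
```

servo_tool(moves=[[[0, 0, 2], [0, 0, 0.0001], 0], [[0, 0, 2], [0, 0, 0], 0]])

```text
time: 25.5
ee_pos: [0.5827, -0.0107, 0.1358]
tcp_rot: [179.9, -0.1, 26.9]
wrist_force: [-2.1, -1.4, 9.2]
opening: 0.0237
grasp_force: 79.0
```

```bash
python3 o.py
```

```text
25.5 152.02035619457007 26.949922998678648 [ 0.58265528 -0.01066811  0.1357569 ] F [-2.06 -1.41  9.23] T [-0.336  0.474  0.398] je6 -0.21329213865101337
```

servo_tool(moves=[[[0, 0, 2], [0, 0, 0], 0], [[0, 0, 2], [0, 0, 0], 0]])

```text
time: 25.7
ee_pos: [0.5827, -0.0106, 0.1357]
tcp_rot: [179.9, -0.1, 23.0]
wrist_force: [-2.1, -2.1, 7.0]
opening: 0.0236
grasp_force: 78.9
```

```bash
python3 o.py
```

```text
25.7 156.0162690213559 22.955842436661158 [ 0.58266102 -0.01063768  0.1356769 ] F [-2.12 -2.09  7.03] T [-0.283  0.467  0.397] je6 -0.1889605913311243
```

servo_tool(moves=[[[0, 0, 1], [0, 0, 0], 0]])

```text
time: 25.8
ee_pos: [0.5826, -0.0106, 0.1357]
tcp_rot: [179.9, -0.1, 22.0]
wrist_force: [-1.4, -1.5, 8.2]
opening: 0.0235
grasp_force: 78.9
```

```bash
python3 o.py
```

```text
25.8 157.01102831882406 21.96252441467708 [ 0.58264781 -0.01059824  0.13565501] F [-1.4  -1.48  8.2 ] T [-0.324  0.433  0.342] je6 0.32484881579875946
```

Slow steps read low because the drag relaxes between rows. I back off 12° and come forward at the steady rhythm to get a comparable reading.

servo_tool(moves=[[[0, 0, -4], [0, 0, 0], 0], [[0, 0, -4], [0, 0, 0], 0], [[0, 0, -4], [0, 0, 0], 0]])

```text
time: 26.1
ee_pos: [0.5827, -0.0107, 0.1359]
tcp_rot: [179.9, -0.1, 34.2]
wrist_force: [-2.8, -2.0, 10.7]
opening: 0.0237
grasp_force: 79.1
```

```bash
python3 o.py
```

```text
26.1 144.8123144385996 34.151131673968756 [ 0.58270129 -0.01072096  0.13589741] F [-2.79 -2.02 10.65] T [-0.333  0.597 -0.23 ] je6 0.9543396905064583
```

servo_tool(moves=[[[0, 0, 4], [0, 0, 0], 0], [[0, 0, 4], [0, 0, 0], 0]])

```text
time: 26.3
ee_pos: [0.5826, -0.0107, 0.1357]
tcp_rot: [179.9, -0.1, 25.9]
wrist_force: [-2.2, -2.6, 9.2]
opening: 0.0241
grasp_force: 78.9
```

```bash
python3 o.py
```

```text
26.3 153.08506600223444 25.882753937277457 [ 0.58264802 -0.01067209  0.13570626] F [-2.18 -2.56  9.23] T [-0.377  0.478  0.34 ] je6 -0.9469826146960258
```

```bash
python3 - <<'E'
from h import *
for c in("side","top"):
  im,d=camera(c)
  cv2.imwrite(f"pics/{c}5.png",cv2.resize(im[140:240,220:320,::-1] if c=="side" else im[140:240,210:310,::-1],(600,600),interpolation=3))
  P=cloud(c,d); r=np.hypot(P[...,0]-.583,P[...,1]+.0108)
  b=P[(P[...,2]>.135)&(P[...,2]<.165)&(r<.078)&(r>.04)&(d>0)]
  a=np.degrees(np.arctan2(b[:,1]+.0108,b[:,0]-.583)); 
  for s in (abs(a-28)<25, abs(a+152)<25): print(c,s.sum(),np.median(a[s]) if s.any() else None,b[s].mean(0).round(3) if s.any() else 0)
E
python3 o.py
```

```text
side 0 None 0
side 36 -145.0942181719689 [ 0.532 -0.045  0.153]
top 0 None 0
top 0 None 0
26.4 153.08723697455497 25.883134339467414 [ 0.58269151 -0.01063498  0.13574941] F [-1.86 -1.83  8.58] T [-0.317  0.522  0.04 ] je6 0.8670917898416519
```

View pics/side5.png

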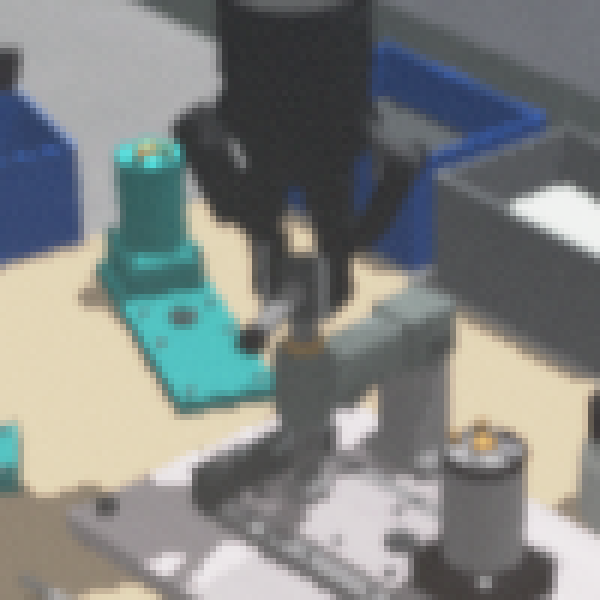

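The ball at (255,338) puts the bar about 5° behind the tool, so the 80 N grip slipped slightly near 0.4 N m. I raise the grip to 115 N and continue.

servo_tool(moves=[[[0, 0, 0], [0, 0, 0], 0], [[0, 0, 0], [0, 0, 0], 0], [[0, 0, 4], [0, 0, 0], 0]], force=115)

```text
time: 26.7
ee_pos: [0.5826, -0.0106, 0.1358]
tcp_rot: [179.9, -0.1, 22.0]
wrist_force: [-3.1, -1.5, 8.2]
opening: 0.0229
grasp_force: 112.3
```

```bash
python3 o.py
```

```text
26.7 156.964767044533 22.005935996390416 [ 0.58264929 -0.01061516  0.13577018] F [-3.14 -1.49  8.24] T [-0.251  0.475  0.345] je6 -1.6028932482004166
```

servo_tool(moves=[[[0, 0, 4], [0, 0, 0], 0]])

```text
time: 26.8
ee_pos: [0.5827, -0.0106, 0.1357]
tcp_rot: [179.9, -0.1, 17.9]
wrist_force: [-2.3, -0.9, 8.6]
opening: 0.0229
grasp_force: 112.4
```

```bash
python3 o.py
```

```text
26.8 161.08855653956104 17.886779137991677 [ 0.58265017 -0.01057263  0.13569181] F [-2.25 -0.93  8.59] T [-0.204  0.46   0.428] je6 -0.8067634329199791
```

servo_tool(moves=[[[0, 0, 2], [0, 0, 0], 0]])

```text
time: 26.9
ee_pos: [0.5826, -0.0106, 0.1356]
tcp_rot: [179.9, -0.1, 15.9]
wrist_force: [-1.8, -2.1, 7.3]
opening: 0.0231
grasp_force: 112.4
```

```bash
python3 o.py
```

```text
26.9 163.0810932239113 15.89299312607329 [ 0.58261953 -0.01057416  0.13563366] F [-1.78 -2.1   7.32] T [-0.305  0.433  0.458] je6 0.29846610501408577
```

0.458 N m is snug, so I let go and lift clear.

servo_tool(moves=[[[0, 0, 0], [0, 0, 0], 0], [[0, 0, 0], [0, 0, 0], 0], [[0, 0, 0], [0, 0, 0], 0], [[0, 0, 0], [0, 0, 0], 50], [[0, 0, 0], [0, 0, 0], 50], [[0, 0, 0], [0, 0, 0], 50], [[0, 0, 0], [0, 0, 0], 50], [[0, 0, 0], [0, 0, -0.01], 60], [[0, 0, 0], [0, 0, -0.03], 60], [[0, 0, 0], [0, 0, -0.04], 60], [[0, 0, 0], [0, 0, -0.04], 60], [[0, 0, 0], [0, 0, 0], 60]])

```text
time: 28.1
ee_pos: [0.5834, -0.0103, 0.2605]
tcp_rot: [179.9, -0.5, 16.0]
wrist_force: [0.9, 0.4, 0.7]
opening: 0.0515
grasp_force: 0.0
```

```bash
python3 o.py; python3 - <<'E'
from h import *
c="side";im,d=camera(c); cv2.imwrite("pics/s6.png",cv2.resize(im[140:260,200:360,::-1],(800,600),interpolation=3))
P=cloud(c,d); r=np.hypot(P[...,0]-.583,P[...,1]+.0108)
b=P[(P[...,2]>.138)&(P[...,2]<.165)&(r<.078)&(r>.03)&(d>0)]
v=cv2.fitLine((b[:,:2]*1000).astype(np.float32),cv2.DIST_HUBER,0,.01,.01).ravel();print(len(b),np.degrees(np.arctan2(v[1],v[0])),b.mean(0))
for r in mark_of("drive_unit",c)[:4]: print(toW(r["xyz"],c).round(3))
E
```

```text
28.1 162.97401283935088 16.012405515253448 [ 0.58337501 -0.01032071  0.26050954] F [0.86 0.38 0.7 ] T [ 0.042 -0.037  0.017] je6 0.00015684243408031762
85 19.844276 [ 0.57579845 -0.01785453  0.15312048]
[ 0.375  0.233 -0.002]
[ 0.592 -0.143  0.017]
[ 0.287 -0.572  0.004]
[ 0.622  0.417 -0.   ]
```

View pics/s6.png

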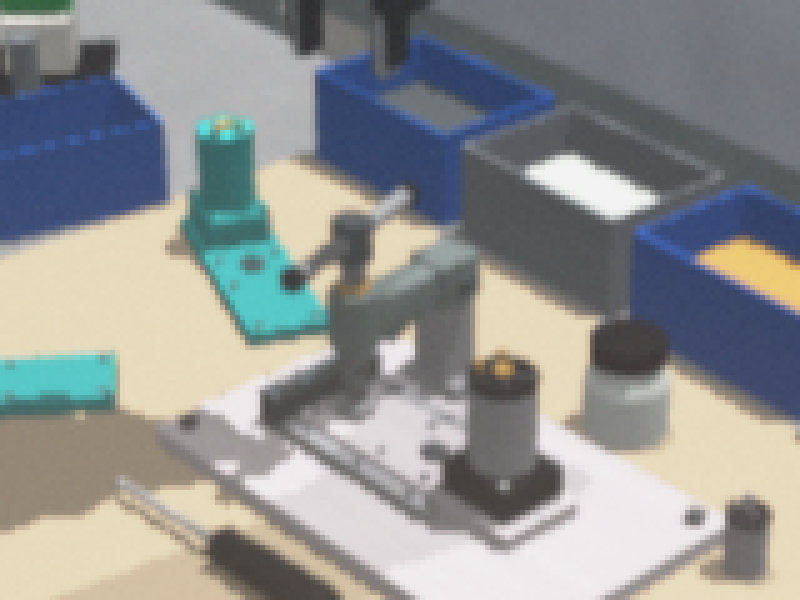

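The gripper is clear. The foot at (350,405) sits on the bar, the unit is home, the handle is at rest, and the bystanders look undisturbed. Handing in.

```bash
python3 -c "
from workcell import *
print(job_done())"
```

```text
the job is handed in; nothing more can be done
None
```

The job is handed in after 28 s of arm time: by camera the drive unit is home against the end stop, and the T-handle read about 0.46 N m (snug) before I let go; the foot force couldn't be read directly, and no verdict was shown.

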